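# Roll a shaft blank into the V-block and set it against the stop

## Task

Load the drilling fixture without picking anything up: with the fingers, push the round aluminium blank by its side so that it rolls along the plywood loading board and drops into the V-block. Then push its end, the one away from the stop plate, so that it slides along the V until its other end is up against the stop plate, and leave it lying there. Never lift the blank or let it fall off the fixture, and leave the collar, stub, bottle and spanner where they are.

Things in the scene. Friction and masses are not known exactly. Their poses are not given: they have to be found in the camera images.
- blank: Shaft blank: plain solid aluminium round bar, 40 mm diameter, 140 mm long, about 0.5 kg. Origin at its centre; x along its axis, roughly toward the stop-plate side; y and z turn as it rolls. Starts lying on the board, centre 50 mm above the bench, 110-190 mm from the V, up to 0.12 rad askew to it, 35-50 mm short (along the V) of where it must end. Rolls easily, square to its own axis.
- fixture: Fixed fixture: steel V-block with plywood loading board and stop plate. Origin on the bench under the V's bottom line, 25 mm from its middle. x along the V toward the stop, z up; the blank rolls toward +y. V-block: x -100 to 50 mm, y -40 to 40, top 30 mm high; 90-degree V, 36 mm wide at the top (y -18 to 18), bottom line 12 mm above the bench. Beyond it (y over 40) is the bare bench.
- edge (a point): Point on the V's near top edge, where the blank tips in: fixture x 0, y -18 mm, 30 mm above the bench, same axes. A blank pushed slowly past it drops 10 mm into the V by itself; the far edge is equally high, so one pushed too fast or too far climbs out there.
- board (a point): Centre of the plywood loading board's top face (fixture x -35, y -160 mm), same axes as the fixture. The board is 230 mm in x (fixture x -150 to 80), 240 mm in y (-280 to -40), its top 30 mm above the bench, level and flush with the V-block's top.
- seat (a point): Where the blank's centre lies when it rests in the V with its end against the stop: 40 mm above the bench, over the fixture's origin. Same axes as the fixture.
- stop (a point): Centre of the stop plate's working face, 70 mm from seat along the V (+x of the fixture), 40 mm above the bench. The plate is 10 mm thick, 36 mm wide, 52 mm high, rigid, 20 mm beyond the V-block's end. The blank slides in the V with only dry friction (about 4 to 12 N) and stays where it is left.
- collar: Bystander: steel ring, 52 mm outside diameter, 22 mm high, lying flat on the bench beyond the V-block. Origin at the centre of its underside.
- stub: Bystander: dark steel round stub, 32 mm diameter, 75 mm high, standing upright on the bench beyond the V-block. Origin at the centre of its underside.
- bottle: Bystander: closed white plastic bottle, 56 mm diameter, 150 mm high, standing to the right of the fixture. Origin at the centre of its underside.
- spanner: Bystander: steel spanner lying flat on the bench to the right of the fixture. Origin on its underside.
Not all that is in view belongs to the job. Leave any pink or yellow look-alike of the blank alone.

How it is judged:
On the way, in this order (a step that is already met when the one before it is completed fails the run):
1. the blank rolls over on the board: turned more than 115 degrees about its own axis (angle between blank's own z axis and vertical above 2 rad), for 0.05 s.
2. the blank lies in the V, parallel to it (y of blank in the frame of fixture between -0.004 and 0.004 m and z of blank in the frame of fixture below 0.0435 m and angle between the x axis of blank and the x axis of fixture, either way round below 0.04 rad), for 0.2 s.
3. the blank's end is against the stop plate (x of blank in the frame of fixture above -0.004 m), for 0.2 s.
At the end, for the whole second after the job is handed in: The blank lies at rest in the V (its axis within 4 mm and 0.04 rad of the V's) with its end within 4 mm of the stop plate (all of step 2 and x of blank in the frame of fixture between -0.004 and 0.004 m and z of blank in the frame of fixture above 0.037 m and linear speed of blank below 0.01 m/s); the robot touches nothing.
It fails at once if the blank is lifted (more than 12 mm above its height on the board) or one end of it is raised (axis more than 10 degrees off level) (height (world z) of blank above 0.062 m or angle between blank's own x axis and vertical below 1.39 rad or angle between blank's own x axis and vertical above 1.75 rad).
It fails at once if the blank falls off the fixture (height (world z) of blank below 0.034 m).
It fails at once if a bystander is moved more than 15 mm (distance of any of collar, stub, bottle, spanner from where it was at the start of the episode above 0.015 m).
It also fails if it takes over 51 s, if anything falls off the work surface, if the arm or the gripper's body presses on something with over 40 N, if the wrist force passes 120 N, or if a joint passes its speed limit or range.

## Robot

A 7-joint arm with a two-finger parallel gripper is mounted at the origin on the work surface. World frame = base frame: x ahead of the robot, y to its left, z up, the work surface at z = 0. Lengths are in m, angles in rad, forces in N, time in s.
With the tool pointing down it reaches from about 0.4 to 0.85 m from the base axis. Payload 10.4 kg.
Tool frame: the origin (TCP) lies midway between the tips of the shut fingers; the grasp point (between the pads) lies 19 mm behind it (robot.tcp_to_grasp is the y of the grasp point in the tool frame, in m); y points along the fingers, z is the direction in which the jaws open and shut, and the axes are right-handed (so a half turn about y gives the same grasp; the last joint's range is limited). The gripper opens to 85 mm and grips with 20 to 120 N. Pads are 22 mm wide; open, the fingers measure 114 mm over their backs; the gripper's body (76 mm by 85 mm) begins 54 mm behind the grasp point. The pads swing forward as they close: fully open they stand 13 mm farther back than shut.
Start: joints at [1.155, 0.332, -0.065, 1.46, 0.022, 1.35, -0.088], TCP at [0.239, -0.577, 0.192] pointing down, gripper open.
Joint ranges: [-2.6, 2.6], [-0.5, 2.12], [-1.47, 1.34], [0.16, 2.42], [-1.27, 4.41], [0.06, 2.06], [-2.6, 2.6]. Speed limits (rad/s): [2.22, 2.22, 2.79, 2.79, 3.14, 3.14, 3.14].

## Interface

Orientations are given as a unit quaternion [w, x, y, z].
In Python, from bench import robot gives the robot as it stands.
- The arm moves only by the shell command python3 -m crank 'ROWS' [OPENING] [FORCE]. ROWS is JSON, a list of rows, each a list of 2 entries, a list of its own where there are three numbers: the shift along the tool's x, y, z in mm, then the turn about the tool's y in rad. In form: [[[dx, dy, dz], yaw], ...]. A call has 1 to 5 rows; each row is the pose to reach, as a shift and turn from the pose commanded when the call began, along the tool's axes at that moment; what a row does not reach only later rows make up. A row lasts 1/10 s, in which the tool goes at most 50 mm and 8.59 degrees, less where a joint would pass 70% of its speed; a pose out of reach is approached as far as the arm can. A call with a gripper value outside its range is refused whole. OPENING is the opening, from 0 (shut) to 1 (fully open), set as the call begins (- or left out, the last holds). The fingers move at their own pace and stop on an object; FORCE is the grip in N (left out, the last holds). Time passes only in rows, so rows that repeat a pose let the fingers close. It gives the time, the measured TCP pose, the force and the opening at its end, in the units of the state.
- robot.get_obs(): the state, without advancing time (a new reading comes with each control period).
- robot.grab_frame(name): name is "scene" or "side" or "wrist"; returns a dict with "color" (480x640x3 uint8, red, green, blue), "camera_matrix" (3x3 intrinsics, pixels), "dist_coeffs" ([k1, k2, p1, p2, k3] as OpenCV has them; the pictures are not rectified), "cam_to_world" (4x4, takes a point from camera to world coordinates). Camera axes: x right, y down, z forward; pixel columns grow to the right and rows downward; lengths in m; the calibration is good to about 2 mm. A picture is of the moment at which its call begins. There is no depth.
- robot.close_job(): hands the job in, once; it reports no verdict.
Trained networks look in a picture, given as the dict that the camera call returned (one of the last four; its "shot" number tells which), for a name from the list of things; names that differ only in an ending like _2 or _b are one class to them, and where a whole thing is asked for, a point or a joint stands for the part that bears it (a point fixed in the world has none). Each returns a list of dicts, best first, with "p" (0 to 1); they miss things now and then, are a little off and sometimes report something else, mostly with a low value. They report only what shows in the picture. A call takes as long as a camera call. They do not tell look-alikes from the thing itself.
- robot.regions_of(picture, thing): "pixels" (480x640 bool, what is visible of it) and "bbox" ([centre column, centre row, width, height] in pixels, round what is visible of it).
- robot.tip_of(picture, thing): "at" ([row, column] in pixels: a listed point, or the origin of a listed thing).
The state is a dict: "clock": time; "joints": joint angles; "qvel": joint speeds; "joint_torque": joint torques, N m; "position": TCP position; "orientation": TCP orientation; "wrist_force": force on the tool from outside, world axes, zero at the start; "ft_torque": the same for the moment, N m; "width": finger opening in m.
Only numpy, scipy, OpenCV 4.12 (cv2) and the standard library are available. Lean on these libraries where they do the work, as an engineer would, in place of code of your own. Each camera call takes 0.05 s, during which the arm holds its last target. There are 200 camera calls.

## Working session

There is one attempt and no reset: what is moved stays moved. The work goes in short steps, Python scripts to look and compute and a shell command to move; the robot and the scene stay as the last step left them, time stands still between calls to the robot, and variables do not carry over. Pictures are saved under pics/ and viewed, about 8 in all and at most 12, crops included, and the job is handed in when it is done.

```bash
ls; mkdir -p pics; cat > h.py <<'E'
import numpy as np, cv2
from scipy.spatial.transform import Rotation as R
from bench import robot
def ray(f,uv):
    K=np.array(f["camera_matrix"]);d=np.array(f["dist_coeffs"]);T=np.array(f["cam_to_world"])
    p=cv2.undistortPoints(np.array([[uv]],float),K,d)[0,0]
    v=T[:3,:3]@np.array([p[0],p[1],1]);return T[:3,3],v/np.linalg.norm(v)
def onz(f,uv,z):
    o,v=ray(f,uv);return o+v*(z-o[2])/v[2]
def tri(rs):
    A=0;b=0
    for o,v in rs:
        P=np.eye(3)-np.outer(v,v);A=A+P;b=b+P@o
    x=np.linalg.solve(A,b);return x,[float(np.linalg.norm((np.eye(3)-np.outer(v,v))@(x-o))) for o,v in rs]
def proj(f,X):
    T=np.linalg.inv(np.array(f["cam_to_world"]))
    return cv2.projectPoints(np.array(X,float).reshape(-1,3),cv2.Rodrigues(T[:3,:3])[0],T[:3,3],np.array(f["camera_matrix"]),np.array(f["dist_coeffs"]))[0][:,0]
def rot(): 
    q=robot.get_obs()["orientation"];return R.from_quat([q[1],q[2],q[3],q[0]]).as_matrix()
E
python3 - <<'E'
from h import *
np.set_printoptions(precision=4,suppress=True)
o=robot.get_obs();print(o["clock"],o["position"],o["orientation"],o["wrist_force"],o["width"]);print(rot())
ims=[];rs={}
for n in["scene","side"]:
    f=robot.grab_frame(n);ims.append(f["color"][:,:,::-1]);print(n,np.array(f["cam_to_world"])[:3,3])
    cv2.imwrite(f"pics/{n}0.png",f["color"][:,:,::-1])
    for t in["edge","board","seat","stop","fixture","blank","collar","stub","bottle","spanner"]:
        for r in robot.tip_of(f,t)[:3]:
            uv=[r["at"][1],r["at"][0]];print(t,np.round(uv,1),round(r["p"],2),onz(f,uv,{"edge":.03,"board":.03,"seat":.04,"stop":.04,"blank":.05}.get(t,0))[:2])
            rs.setdefault(t,[]).append(ray(f,uv))
    for r in robot.regions_of(f,"blank"): print("reg",np.round(r["bbox"]),r["p"])
for t in rs:
    if len(rs[t])==2: print(t,tri(rs[t]))
E
```

```text
pics
0.0 [ 0.239  -0.577   0.1908] [ 0.1379 -0.1381  0.694  -0.693 ] [-0.6229  0.5703 -0.404 ] 0.08513240342347074
[[-0.9238 -0.0006  0.3828]
 [-0.3828  0.0013 -0.9238]
 [ 0.0001 -1.     -0.0014]]
scene [0.9423 0.4549 0.7091]
edge [319.5 302.9] 0.92 [0.629  0.0701]
board [295.3 239.2] 0.73 [ 0.5708 -0.0883]
board [383.  364.8] 0.69 [0.6212 0.2315]
board [294.7 250.5] 0.67 [ 0.5902 -0.063 ]
seat [329.8 308.3] 0.58 [0.6261 0.0961]
seat [320.5 301.7] 0.22 [0.6306 0.0747]
stop [298.6 326.3] 0.7 [0.6929 0.0937]
fixture [332.8 320.5] 0.78 [0.6197 0.0994]
blank [356.2 187.2] 0.87 [ 0.3757 -0.1243]
blank [198.1 306.4] 0.64 [ 0.8155 -0.0394]
blank [439.2 252.5] 0.6 [0.3749 0.125 ]
collar [383.8 363.9] 0.75 [0.6048 0.2212]
stub [329.  376.9] 0.82 [0.6955 0.184 ]
stub [298.6 242.9] 0.43 [ 0.555  -0.0991]
bottle [208.5 209.3] 0.59 [ 0.6603 -0.3098]
bottle [291.1 173.1] 0.57 [ 0.4286 -0.3076]
spanner [291.6 176. ] 0.89 [ 0.4344 -0.2972]
reg [199. 308.  52.  64.] 0.96
reg [356. 191.  59.  24.] 0.91
reg [438. 255.  61.  59.] 0.81
reg [296. 244.  66.  46.] 0.6
side [0.1411 0.5163 0.7583]
edge [262.8
[... 394 characters left out ...]
.6054 0.2221]
bottle [384.1 167.1] 0.61 [ 0.653  -0.3172]
spanner [469.3 213.6] 0.92 [ 0.44   -0.3015]
reg [244. 191.  64.  56.] 0.81
reg [470. 274.  39.  76.] 0.69
reg [385. 379.  80.  85.] 0.66
reg [338. 230.  73.  53.] 0.64
reg [468. 212.  89.  44.] 0.36
edge (array([0.631 , 0.0753, 0.0324]), [0.0033549732692272054, 0.003354973269227243])
stop (array([0.6938, 0.0959, 0.0419]), [0.0009897587883007204, 0.000989758788300661])
collar (array([0.6051, 0.2218, 0.0006]), [0.00044314682791594473, 0.0004431468279159058])
stub (array([0.9423, 0.4549, 0.7091]), [1.4429370816111661e-16, 1.5207383365005167e-16])
spanner (array([ 0.4375, -0.2936,  0.0054]), [0.001448909278646249, 0.0014489092786463455])
```

View pics/scene0.png

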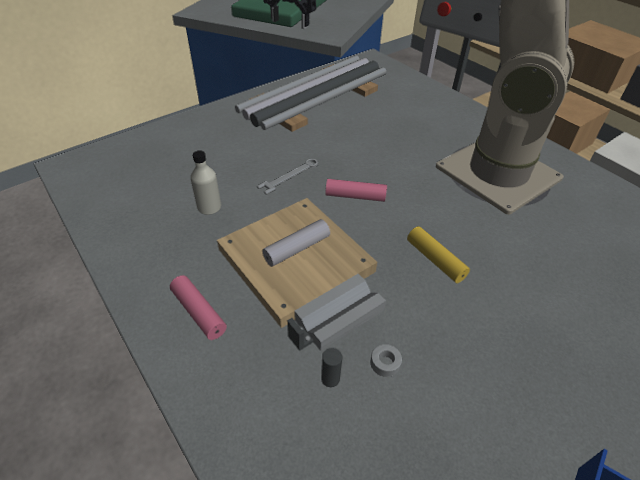

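View pics/side0.png

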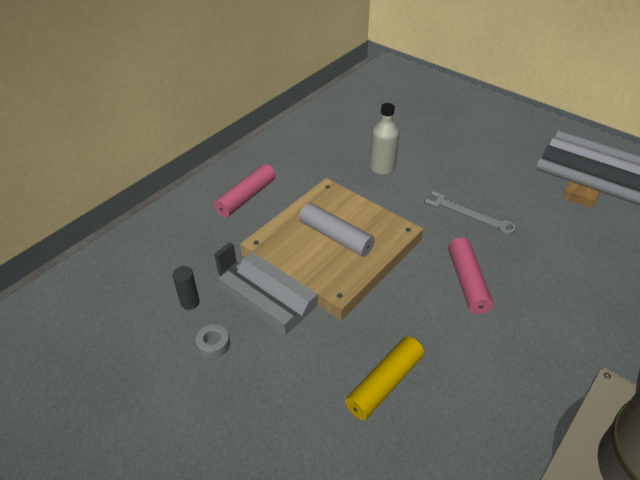

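The blank is the grey bar on the board, at scene (297,243) and side (337,230). The candidates to avoid are the pink bars at scene (356,190) and (198,307), the yellow bar at (438,254), and the grey bar stock at the back at (310,90). Next I fit the fixture and blank poses.

```bash
cat > fit.py <<'E'
from h import *
from scipy.optimize import least_squares, minimize
np.set_printoptions(precision=4,suppress=True)
def tf(p,q):
    c,s=np.cos(p[2]),np.sin(p[2]);q=np.array(q,float)
    return np.c_[p[0]+c*q[:,0]-s*q[:,1],p[1]+s*q[:,0]+c*q[:,1],q[:,2]]
def cyl(p,r=.02,h=.07):
    a=np.linspace(0,2*np.pi,40);return tf(p[:3],[[x,r*np.cos(t),p[3]+r*np.sin(t)] for x in(-h,h) for t in a])
def fitblank(views,p0,freez=False):
    # views: list of (frame,mask)
    def cost(p):
        if not freez: p=[*p[:3],p0[3]]
        c=0
        for f,m in views:
            k=np.zeros((480*2,640*2),np.uint8)
            cv2.fillConvexPoly(k,cv2.convexHull((proj(f,cyl(p))*2*16+8).astype(np.int32)),1,shift=4)
            M=cv2.resize(m.astype(np.uint8),(1280,960),interpolation=cv2.INTER_NEAREST)
            c+=1-(k&M).sum()/max(1,(k|M).sum())
        return c/len(views)
    n=4 if freez else 3
    s=np.vstack([np.zeros(n)]+[np.eye(n)[i]*[.01,.01,.1,.008][i] for i in range(n)])
    r=minimize(cost,p0[:n],method="Nelder-Mead",options=dict(initial_simplex=np.array(p0[:n])+s,xatol=1e-4,fatol=1e-5,maxiter=250))
    return r.x,r.fun
def bmask(f,p):
    uv=proj(f,[[p[0],p[1],p[3]]])[0];best=None
    for r in robot.regions_of(f,"blank"):
        d=np.hypot(*(np.array(r["bbox"][:2])-uv))
        if d<25 and(best is None or d<best[0]): best=(d,r)
    return best and np.array(best[1]["pixels"])
E
cat > m1.py <<'E'
from fit import *
C=[[-.15,-.28,.03],[.08,-.28,.03],[.08,-.04,.03],[-.15,-.04,.03]]
F={n:robot.grab_frame(n) for n in("scene","side")}
hand={"scene":[(307,200),(218,244),None,(376,262)],"side":[(422,231),(327,180),(242,240),(343,306)]}
obs=[]
for n in F:
    g=cv2.cvtColor(F[n]["color"],cv2.COLOR_RGB2GRAY)
    for c,h in zip(C,hand[n]):
        if h:
            s=cv2.cornerSubPix(g,np.array([[h]],np.float32),(4,4),(-1,-1),(3,50,.01))[0,0];print(n,h,s);obs.append((F[n],c,s))
def res(p): return np.concatenate([proj(f,tf(p,[c]))[0]-s for f,c,s in obs])
r=least_squares(res,[.62,.1,0],loss="soft_l1");fx=r.x;print("fixture",fx,res(fx).round(1))
print("stop,seat",tf(fx,[[.07,0,.04],[0,0,.04]]))
V=[(F[n],bmask(F[n],[.59,-.06,0,.05])) for n in F]
print([m is not None and m.sum() for _,m in V]);V=[v for v in V if v[1] is not None]
b,e=fitblank(V,[.58,-.06,-.05,.05]);print("blank",b,e)
b4,e4=fitblank(V,[*b,.05],True);print("freez",b4,e4)
c,s=np.cos(fx[2]),np.sin(fx[2]);d=b[:2]-fx[:2];print("blank in fixture",c*d[0]+s*d[1],-s*d[0]+c*d[1],b[2]-fx[2])
ims=[]
for n in F:
    im=F[n]["color"][:,:,::-1].copy()
    for q,z in((C,0),):cv2.polylines(im,[np.int32(proj(F[n],tf(fx,q)))],True,(0,0,255),1)
    cv2.polylines(im,[np.int32(proj(F[n],tf(fx,[[-.1,-.018,.03],[.05,-.018,.03],[.05,.018,.03],[-.1,.018,.03]])))],True,(255,0,0),1)
    cv2.polylines(im,[cv2.convexHull(np.int32(proj(F[n],cyl([*b,.05]))))],True,(0,255,0),1)
    y,x=(170,190) ;ims.append(cv2.resize(im[y:y+190,x:x+200],(400,380),interpolation=cv2.INTER_NEAREST))
cv2.imwrite("pics/fit.png",np.hstack(ims))
np.save("fx.npy",fx)
E
python3 m1.py
```

```text
scene (307, 200) [306.4233 197.3586]
scene (218, 244) [218. 244.]
scene (376, 262) [376.8714 261.4298]
side (422, 231) [422.5762 228.5748]
side (327, 180) [325.6202 177.4637]
side (242, 240) [239.7844 243.4876]
side (343, 306) [341.4777 308.8988]
fixture [ 0.6265  0.0986 -0.0064] [-0.1  0.4 -1.7 -3.4  0.6  0.6  0.3 -0.3 -0.2  0.2  0.   0.3  0.1  0.2]
stop,seat [[0.6965 0.0981 0.04  ]
 [0.6265 0.0986 0.04  ]]
[np.int64(1415), np.int64(1663)]
blank [ 0.5853 -0.0651  0.0031] 0.06566334540885527
freez [ 0.5853 -0.0651  0.003   0.05  ] 0.06542412794284408
blank in fixture -0.04014354455228922 -0.16390487378257898 0.009462576562436651
```

View pics/fit.png

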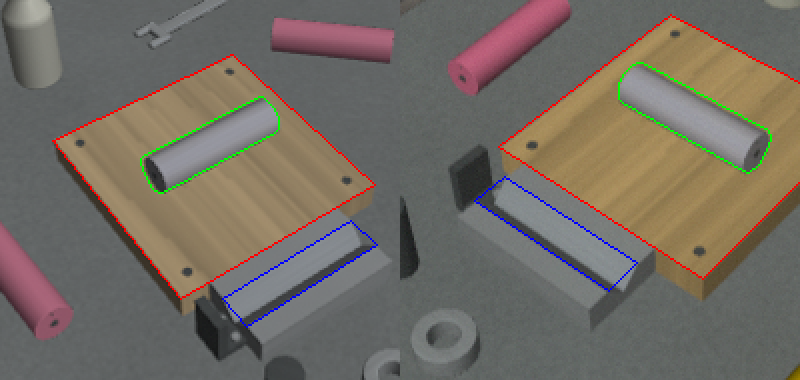

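The green hull sits slightly loose on the blank, so I'll refine it with a colour mask while the arm heads for staging.

```bash
cat > m2.py <<'E'
from fit import *
import sys
fx=np.load("fx.npy")
def tofx(w):
    c,s=np.cos(fx[2]),np.sin(fx[2]);d=np.array(w[:2])-fx[:2];return np.array([c*d[0]+s*d[1],-s*d[0]+c*d[1]])
def gmask(f,top=False):
    hsv=cv2.cvtColor(f["color"],cv2.COLOR_RGB2HSV);k=np.zeros((480,640),np.uint8)
    cv2.fillConvexPoly(k,cv2.convexHull(np.int32(proj(f,tf(fx,[[-.145,-.275,.03],[.075,-.275,.03],[.075,-.045,.03],[-.145,-.045,.03]])))),1)
    m=((hsv[:,:,1]<60)&(k>0)).astype(np.uint8)
    n,l,s,_=cv2.connectedComponentsWithStats(m);i=1+np.argmax(s[1:,4]);return l==i
def tcp():
    o=robot.get_obs();M=rot();c,s=np.cos(fx[2]),np.sin(fx[2])
    az=np.arctan2(M[1,2],M[0,2])-fx[2]
    print("t",round(o["clock"],2),"tcp fx mm",(tofx(o["position"])*1000).round(1),"z",round(o["position"][2]*1000,1),"yaw to do",round(az,4),"w",round(o["width"],3),"F",np.round(o["wrist_force"],1),"toolx fx",M[:,0].round(3))
if __name__=="__main__":
    tcp()
    V=[]
    for n in sys.argv[1:]:
        f=robot.grab_frame(n);m=gmask(f);V.append((f,m));print(n,m.sum())
        b,e=fitblank([V[-1]],[.585,-.065,0,.05]);print(n,tofx(b)*1000,b[2]-fx[2],e)
    if len(V)>1:
        b,e=fitblank(V,[.585,-.065,0,.05]);print("both",tofx(b)*1000,b[2]-fx[2],e)
        b,e=fitblank(V,[*b,.05],True);print("z",b,e)
E
python3 m2.py scene side
python3 -m crank '[[[-43,0,-25],-0.14],[[-86,0,-50],-0.28],[[-130,0,-76],-0.42],[[-173,0,-101],-0.56],[[-216,0,-126],-0.70]]'
python3 m2.py
```

```text
t 1.4 tcp fx mm [-382.9 -678.4] z 191.6 yaw to do -1.1716 w 0.085 F [ 0.3  0.5 -0.5] toolx fx [-0.924 -0.383 -0.   ]
scene 1390
scene [ -42.5024 -163.7486] 0.015004895208225202 0.041854029747492194
side 1714
side [ -39.6428 -162.5688] 0.000992910149569811 0.05271897052718966
both [ -40.3851 -163.0615] -0.0014890361051585962 0.055483029541504636
z [ 0.585  -0.0642 -0.0079  0.05  ] 0.055483029541504636
clock: 2.0
position: [0.3911, -0.3771, 0.1919]
orientation: [-0.369, 0.369, -0.603, 0.603]
wrist_force: [1.0, -1.0, -0.2]
width: 0.0857
t 2.0 tcp fx mm [-232.3 -477.2] z 191.9 yaw to do -0.466 w 0.086 F [ 1.  -1.  -0.2] toolx fx [-0.455 -0.89   0.001]
```

```bash
python3 -m crank '[[[-45,0,8],-0.14],[[-90,0,16],-0.28],[[-135,0,24],-0.42],[[-180,0,32],-0.466],[[-225,0,40],-0.466]]'
python3 m2.py
```

```text
clock: 2.5
position: [0.5301, -0.196, 0.1919]
orientation: [-0.497, 0.497, -0.502, 0.503]
wrist_force: [0.4, -0.9, 0.0]
width: 0.0854
t 2.5 tcp fx mm [ -94.4 -295.2] z 191.9 yaw to do -0.0042 w 0.085 F [ 0.4 -0.9  0. ] toolx fx [-0.011 -1.     0.001]
```

```bash
python3 -m crank '[[[-37,0,27],-0.004],[[-73,20,54],-0.004],[[-73,70,54],-0.004],[[-73,120,54],-0.004],[[-73,120,54],-0.004]]'
cat > look.py <<'E'
from m2 import *
n,out=sys.argv[1:3];tcp()
f=robot.grab_frame(n);im=f["color"][:,:,::-1]
if len(sys.argv)>3: x,y,w,h=map(int,sys.argv[3:7]);im=cv2.resize(im[y:y+h,x:x+w],None,fx=2,fy=2)
cv2.imwrite("pics/"+out,im)
E
python3 look.py side side1.png 180 100 300 250
```

```text
clock: 3.0
position: [0.5795, -0.1243, 0.0652]
orientation: [0.496, -0.5, 0.505, -0.499]
wrist_force: [-0.4, -0.9, -0.4]
width: 0.0852
t 3.0 tcp fx mm [ -45.5 -223.2] z 65.2 yaw to do -0.001 w 0.085 F [-0.4 -0.9 -0.4] toolx fx [-0.007 -1.    -0.002]
```

View pics/side1.png

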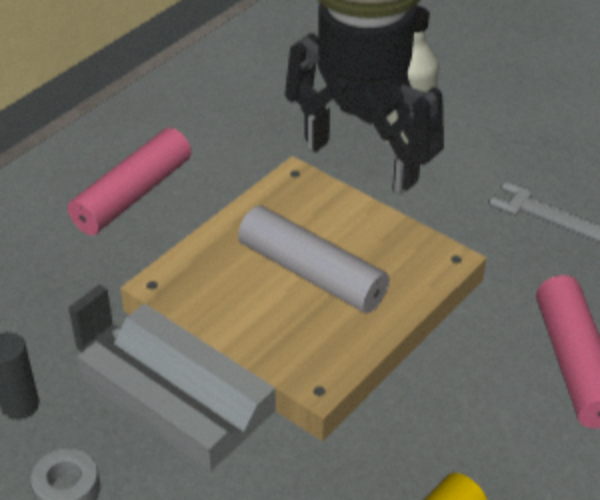

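The open fingers stand behind the blank (at 310,140 and 400,180 in the crop), and the way is clear. I'm lowering and closing the gap.

```bash
python3 -m crank '[[[0,20,5],0],[[0,37,5],0],[[-8,37,5],0],[[-16,37,5],0],[[-20,37,5],0]]'
python3 m2.py side
```

```text
clock: 3.55
position: [0.5908, -0.1037, 0.0372]
orientation: [-0.499, 0.498, -0.501, 0.503]
wrist_force: [0.3, 0.8, -1.2]
width: 0.0856
t 3.55 tcp fx mm [ -34.4 -202.5] z 37.2 yaw to do -0.0004 w 0.086 F [ 0.3  0.8 -1.2] toolx fx [-0.007 -1.     0.   ]
side 1715
side [ -39.6241 -162.5649] 0.001137575138937274 0.051764705882352935
```

```bash
python3 -m crank '[[[-3,0,0],0],[[-6,0,0],0],[[-9,0,0],0],[[-12,0,0],0],[[-15,0,0],0]]'
python3 look.py side side2.png 180 100 300 250
```

```text
clock: 4.1
position: [0.5894, -0.0899, 0.0346]
orientation: [0.498, -0.498, 0.502, -0.502]
wrist_force: [0.2, -0.7, -1.2]
width: 0.0857
t 4.1 tcp fx mm [ -35.9 -188.7] z 34.6 yaw to do -0.0017 w 0.086 F [ 0.2 -0.7 -1.2] toolx fx [-0.008 -1.     0.   ]
```

View pics/side2.png

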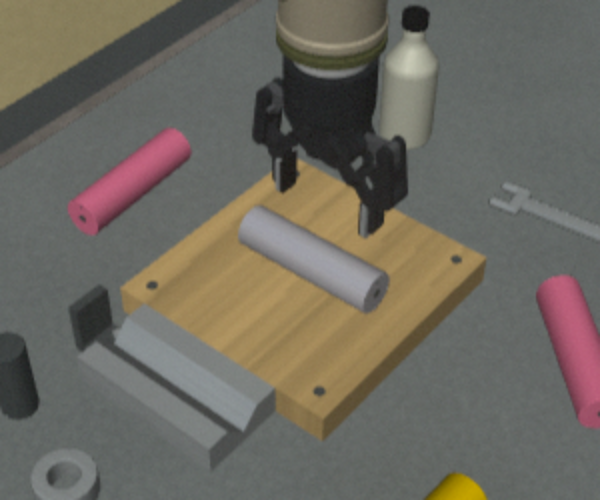

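No contact yet, and the height is still 35 mm. I'm lowering 9 mm and continuing slowly.

```bash
python3 -m crank '[[[0,5,0],0],[[-2,9,0],0],[[-5,9,0],0],[[-8,9,0],0],[[-11,9,0],0]]'
python3 -m crank '[[[-3,0,0],0],[[-6,0,0],0],[[-9,0,0],0],[[-12,0,0],0],[[-15,0,0],0]]'
python3 m2.py scene
```

```text
clock: 4.65
position: [0.5896, -0.0788, 0.0257]
orientation: [-0.498, 0.498, -0.502, 0.502]
wrist_force: [-0.4, 0.2, -0.4]
width: 0.0852
clock: 5.15
position: [0.5896, -0.0639, 0.0256]
orientation: [-0.498, 0.498, -0.502, 0.502]
wrist_force: [0.2, -0.2, -1.6]
width: 0.0854
t 5.15 tcp fx mm [ -35.8 -162.7] z 25.6 yaw to do -0.0016 w 0.085 F [ 0.2 -0.2 -1.6] toolx fx [-0.008 -1.     0.   ]
scene 2236
scene [ -41.7028 -163.8545] 0.015225531253163142 0.39015855658829957
```

```bash
python3 look.py scene scene3.png 190 160 250 210
```

```text
t 5.2 tcp fx mm [ -35.8 -162. ] z 25.6 yaw to do -0.001 w 0.085 F [-0.4  1.2  0.4] toolx fx [-0.007 -1.    -0.   ]
```

View pics/scene3.png

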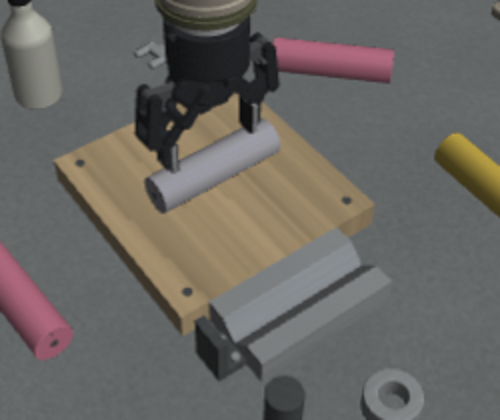

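Both fingers are on the blank and it is rolling square (crop 150–280, 125–210). I'm continuing.

```bash
sed -i 's/(hsv\[:,:,1\]<60)/(hsv[:,:,1]<60)\&(hsv[:,:,2]>105)/' m2.py
sed -i 's/\[.585,-.065,0,.05\])/[.585,robot.get_obs()["position"][1]+.03,0,.05])/' m2.py
python3 m2.py scene
python3 -m crank '[[[-4,0,0],0],[[-8,0,0],0],[[-12,0,0],0],[[-16,0,0],0],[[-20,0,0],0]]'
python3 -m crank '[[[-4,0,0],0],[[-8,0,0],0],[[-12,0,0],0],[[-16,0,0],0],[[-20,0,0],0]]'
python3 m2.py scene side
```

```text
t 5.25 tcp fx mm [ -35.8 -162.3] z 25.7 yaw to do -0.0009 w 0.085 F [-0.7 -0.2 -0.3] toolx fx [-0.007 -1.    -0.   ]
scene 1207
scene [ -50.4051 -162.961 ] 0.0020104678451748435 0.1807958477508651
clock: 5.8
position: [0.5898, -0.0436, 0.0257]
orientation: [-0.498, 0.498, -0.502, 0.502]
wrist_force: [0.1, -0.7, 0.6]
width: 0.0855
clock: 6.3
position: [0.5899, -0.0238, 0.0256]
orientation: [-0.498, 0.498, -0.502, 0.502]
wrist_force: [-0.4, 1.3, -0.0]
width: 0.0855
t 6.3 tcp fx mm [ -35.8 -122.6] z 25.6 yaw to do -0.0016 w 0.086 F [-0.4  1.3 -0. ] toolx fx [-0.008 -1.     0.   ]
scene 614
scene [-40.8797 -91.7234] 0.0063810748912995485 1.0
side 647
side [-40.8774 -92.0878] 0.0063810748912995485 1.0
both [-40.8774 -92.0878] 0.0063810748912995485 1.0
z [0.585  0.0067 0.     0.05  ] 1.0
```

```bash
cat > two.py <<'E'
from m2 import *
tcp();ims=[]
for n,(x,y) in(("scene",(190,160)),("side",(190,130))):
    im=robot.grab_frame(n)["color"][:,:,::-1];ims.append(cv2.resize(im[y:y+200,x:x+200],None,fx=2,fy=2))
cv2.imwrite("pics/"+sys.argv[1],np.hstack(ims))
E
python3 two.py two1.png
```

```text
t 6.4 tcp fx mm [ -35.8 -122.1] z 25.6 yaw to do -0.0007 w 0.085 F [ 0.1  0.  -1. ] toolx fx [-0.007 -1.    -0.   ]
```

View pics/two1.png

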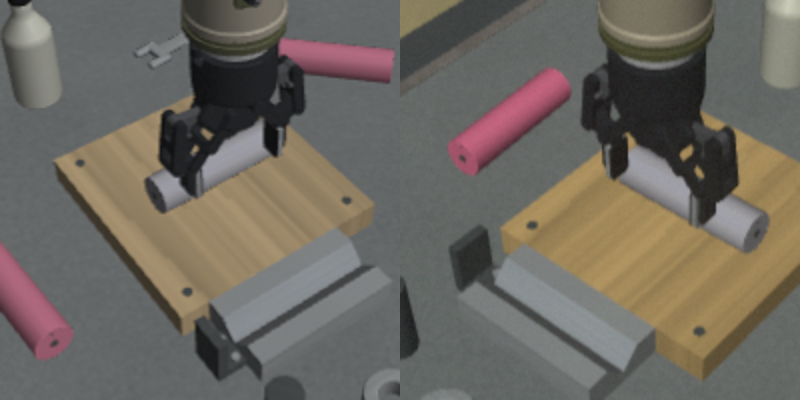

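```bash
python3 - <<'E'
from m2 import *
a=robot.grab_frame("scene");b=robot.grab_frame("side")
for u,v in(((289,257.5),(297.5,219)),((327.5,239),(340,241))):
    x,r=tri([ray(a,u),ray(b,v)]);print(x,r,tofx(x)*1000)
p=robot.get_obs()["position"];print(p,proj(a,p),proj(b,p))
E
```

```text
[ 0.634  -0.0177  0.0782] [0.0003513040128630636, 0.0003513040128629757] [   8.2612 -116.2485]
[ 0.544  -0.0192  0.0758] [0.0032166869425745916, 0.0032166869425746584] [ -81.7073 -118.2763]
[ 0.5899 -0.0244  0.0256] [[306.1043 263.4826]] [[319.8546 249.2003]]
```

The fingers passed over the blank without touching it. Vision puts the tips at about z=77 mm while the reported TCP is at 26 mm. The reported height and the actual tips disagree, so I'll go back and descend by vision and force.

```bash
python3 -m crank '[[[0,-15,0],0],[[35,-15,0],0],[[70,-15,-3],0],[[98,-15,-3],0],[[98,-15,-3],0]]'
python3 -m crank '[[[0,10,0],0],[[0,25,0],0],[[0,35,0],0],[[0,35,0],0]]'
python3 two.py two2.png
```

```text
clock: 7.1
position: [0.5859, -0.1281, 0.0417]
orientation: [-0.496, 0.497, -0.503, 0.505]
wrist_force: [-0.4, -1.1, -0.3]
width: 0.0855
clock: 7.5
position: [0.5846, -0.1207, 0.0033]
orientation: [0.498, -0.499, 0.503, -0.5]
wrist_force: [-0.2, -0.0, -0.2]
width: 0.0853
t 7.5 tcp fx mm [ -40.4 -219.5] z 3.3 yaw to do 0.0 w 0.085 F [-0.2 -0.  -0.2] toolx fx [-0.006 -1.    -0.001]
```

View pics/two2.png

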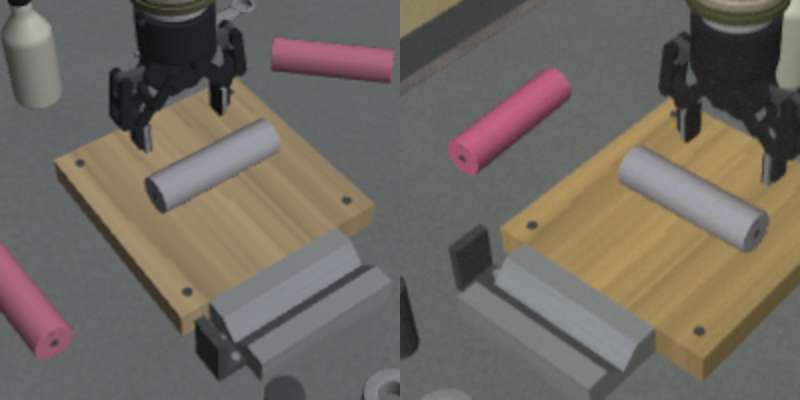

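```bash
python3 - <<'E'
from m2 import *
a=robot.grab_frame("scene");b=robot.grab_frame("side")
for u,v in(((265,235),(335,200)),((301,216),(375,221.5))):
    x,r=tri([ray(a,u),ray(b,v)]);print(x,r,tofx(x)*1000)
tcp()
E
```

```text
[ 0.6276 -0.1136  0.0579] [0.0015309825525461806, 0.001530982552546131] [   2.5379 -212.129 ]
[ 0.5371 -0.1145  0.0579] [0.00040200620510830566, 0.0004020062051083264] [ -87.969  -213.6445]
t 7.7 tcp fx mm [ -38.5 -220.6] z 6.0 yaw to do -0.0011 w 0.085 F [-0.9  0.6  0. ] toolx fx [-0.007 -1.     0.   ]
```

```bash
python3 -m crank '[[[0,9,0],0],[[0,18,0],0],[[0,18,0],0],[[-10,18,0],0],[[-18,18,0],0]]'
python3 -m crank '[[[-3,0,0],0],[[-6,0,0],0],[[-9,0,0],0],[[-12,0,0],0],[[-15,0,0],0]]'
python3 -m crank '[[[-3,0,0],0],[[-6,0,0],0],[[-9,0,0],0],[[-12,0,0],0],[[-15,0,0],0]]'
python3 m2.py side; python3 two.py two3.png
```

```text
clock: 8.2
position: [0.5864, -0.1029, -0.0122]
orientation: [0.498, -0.498, 0.502, -0.502]
wrist_force: [0.8, -0.0, -0.2]
width: 0.0854
clock: 8.7
position: [0.5864, -0.0891, -0.0123]
orientation: [-0.498, 0.498, -0.502, 0.502]
wrist_force: [0.1, 0.3, 0.7]
width: 0.0854
clock: 9.2
position: [0.5865, -0.0739, -0.0124]
orientation: [-0.498, 0.498, -0.502, 0.502]
wrist_force: [0.6, 0.4, 0.5]
width: 0.0855
t 9.2 tcp fx mm [ -38.8 -172.7] z -12.4 yaw to do -0.0017 w 0.086 F [0.6 0.4 0.5] toolx fx [-0.008 -1.     0.   ]
side 1571
side [ -31.7551 -140.3087] -0.009886493780230765 0.1469866375784019
t 9.25 tcp fx mm [ -38.8 -172. ] z -12.4 yaw to do -0.001 w 0.086 F [0.5 1.3 0.6] toolx fx [-0.007 -1.    -0.   ]
```

View pics/two3.png

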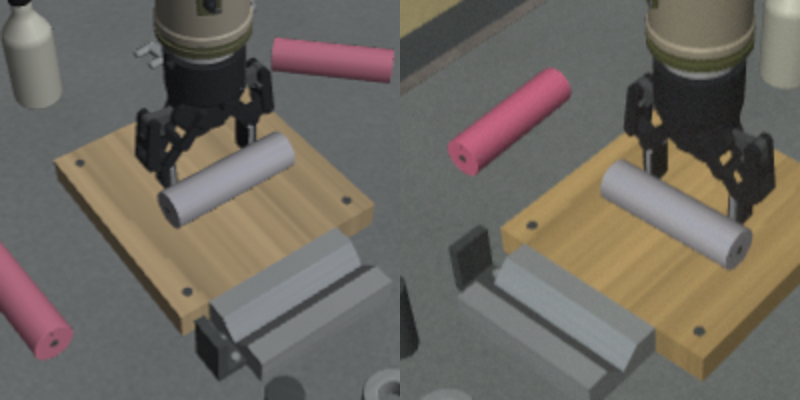

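Now both fingers push the blank and it has rolled about 22 mm, square to the V. I'm continuing.

```bash
python3 -m crank '[[[-4,0,0],0],[[-8,0,0],0],[[-12,0,0],0],[[-16,0,0],0],[[-20,0,0],0]]'
python3 -m crank '[[[-4,0,0],0],[[-8,0,0],0],[[-12,0,0],0],[[-16,0,0],0],[[-20,0,0],0]]'
python3 m2.py scene side
```

```text
clock: 9.85
position: [0.5867, -0.0536, -0.0124]
orientation: [-0.498, 0.498, -0.502, 0.502]
wrist_force: [0.4, -0.2, 1.2]
width: 0.0856
clock: 10.35
position: [0.5868, -0.0338, -0.0124]
orientation: [-0.498, 0.498, -0.502, 0.502]
wrist_force: [0.5, -0.2, 0.6]
width: 0.0854
t 10.35 tcp fx mm [ -38.8 -132.6] z -12.4 yaw to do -0.0016 w 0.085 F [ 0.5 -0.2  0.6] toolx fx [-0.008 -1.     0.   ]
scene 1315
scene [ -47.8425 -100.4915] 0.0232542278968396 0.15106865284974091
side 1627
side [-31.2448 -98.441 ] -0.011786785909919308 0.14866282118510754
both [-40.5246 -99.001 ] 0.0028491825017123605 0.1626017817947063
z [ 0.5853 -0.0002 -0.0035  0.05  ] 0.16254764462809917
```

```bash
python3 -m crank '[[[-4,0,0],0],[[-8,0,0],0],[[-12,0,0],0],[[-16,0,0],0],[[-20,0,0],0]]'
python3 -m crank '[[[-4,0,0],0],[[-8,0,0],0],[[-12,0,0],0],[[-16,0,0],0],[[-20,0,0],0]]'
python3 -m crank '[[[-3,0,0],0],[[-6,0,0],0],[[-9,0,0],0],[[-12,0,0],0],[[-15,0,0],0]]'
python3 -m crank '[[[-2,0,0],0],[[-4,0,0],0],[[-6,0,0],0],[[-8,0,0],0],[[-10,0,0],0]]'
python3 -m crank '[[[-2,0,0],0],[[-4,0,0],0],[[-6,0,0],0],[[-8,0,0],0],[[-10,0,0],0]]'
python3 two.py two4.png
```

```text
clock: 10.95
position: [0.587, -0.0136, -0.0124]
orientation: [-0.498, 0.498, -0.502, 0.502]
wrist_force: [-0.0, -0.4, 0.3]
width: 0.0855
clock: 11.45
position: [0.5872, 0.0062, -0.0124]
orientation: [-0.498, 0.498, -0.502, 0.502]
wrist_force: [0.3, -0.3, 0.6]
width: 0.0851
clock: 11.95
position: [0.5873, 0.0211, -0.0124]
orientation: [-0.498, 0.498, -0.502, 0.502]
wrist_force: [-0.7, -0.3, -0.4]
width: 0.0855
clock: 12.45
position: [0.5874, 0.031, -0.0124]
orientation: [-0.498, 0.498, -0.502, 0.502]
wrist_force: [-0.7, -1.0, -0.1]
width: 0.0854
clock: 12.95
position: [0.5874, 0.0411, -0.0124]
orientation: [-0.498, 0.498, -0.502, 0.502]
wrist_force: [0.2, -0.2, 0.0]
width: 0.0852
t 12.95 tcp fx mm [-38.7 -57.7] z -12.4 yaw to do -0.0016 w 0.085 F [ 0.2 -0.2  0. ] toolx fx [-0.008 -1.     0.   ]
```

View pics/two4.png

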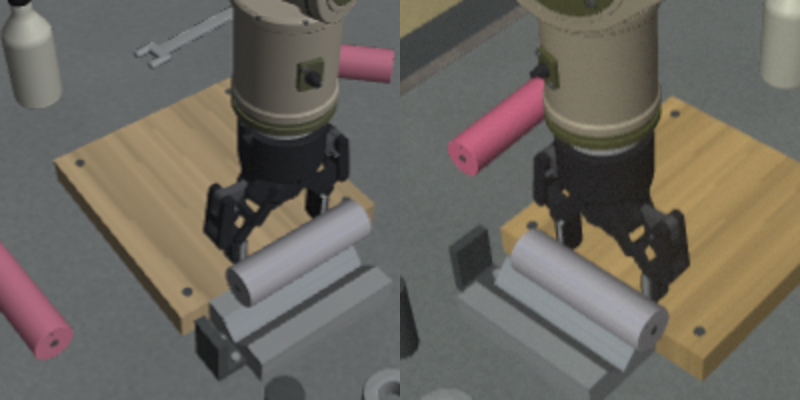

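The blank now sits just before the V's near edge (scene crop 230–370, 205–300), parallel to it. I'm nudging slowly.

```bash
python3 -m crank '[[[-2,0,0],0],[[-4,0,0],0],[[-6,0,0],0],[[-8,0,0],0],[[-9.5,0,0],0]]'
python3 -m crank '[[[-1.5,0,0],0],[[-3,0,0],0],[[-3,0,0],0],[[-3,0,0],0]]'
cat > seat.py <<'E'
from m2 import *
tcp();V=[]
for n in("scene","side"):
    f=robot.grab_frame(n);best=None
    for r in robot.regions_of(f,"blank"):
        d=np.hypot(*(np.array(r["bbox"][:2])-proj(f,[[fx[0]-.03,fx[1],.04]])[0]))
        if d<35 and(best is None or d<best[0]):best=(d,r)
    for r in robot.tip_of(f,"blank"):
        w=onz(f,r["at"][::-1],.04);q=tofx(w)*1000
        if abs(q[1])<40 and abs(q[0]+25)<60:print(n,"tip@z40",q,"p",r["p"])
    if best:V.append((f,np.array(best[1]["pixels"])))
if V:
    for z in(.04,.05):
        b,e=fitblank(V,[*tf(fx,[[-.04,0,0]])[0,:2],fx[2],z]);print(len(V),z,tofx(b)*1000,b[2]-fx[2],e)
E
python3 seat.py
```

```text
clock: 13.55
position: [0.5875, 0.0508, -0.0124]
orientation: [0.498, -0.498, 0.502, -0.502]
wrist_force: [-0.0, 0.4, 0.3]
width: 0.0855
clock: 13.95
position: [0.5875, 0.0534, -0.0124]
orientation: [-0.498, 0.498, -0.502, 0.502]
wrist_force: [0.9, -0.4, -0.2]
width: 0.0856
t 13.95 tcp fx mm [-38.7 -45.4] z -12.4 yaw to do -0.0016 w 0.086 F [ 0.9 -0.4 -0.2] toolx fx [-0.008 -1.     0.   ]
scene tip@z40 [-47.4335  -6.2367] p 0.83
side tip@z40 [-41.03     2.7207] p 0.94
2 0.04 [-39.4165  -1.4506] -0.008028919546818492 0.048965900455469835
2 0.05 [-41.7737   3.6904] -0.011739479504752164 0.09504022680862151
```

The blank lies in the V (y≈-1 mm, end at x≈-110 mm). Next I back off, rise, move past its free end, and shut the fingers.

```bash
python3 -m crank '[[[10,0,0],0],[[15,-10,0],0],[[15,-50,0],0],[[15,-70,-10],0],[[0,-70,-50],0]]' 
python3 -m crank '[[[-20,0,-30],0],[[-45,0,-56],0],[[-45,0,-56],0],[[-45,0,-56],0],[[-45,0,-56],0]]' 0
python3 -m crank '[[[0,20,0],0],[[0,40,0],0],[[0,40,0],0],[[0,40,0],0]]' 0
python3 seat.py; python3 two.py two5.png
```

```text
clock: 14.75
position: [0.5419, 0.0517, 0.0616]
orientation: [-0.499, 0.495, -0.501, 0.505]
wrist_force: [-0.3, 1.1, -0.2]
width: 0.0854
clock: 15.25
position: [0.4828, 0.0982, 0.0581]
orientation: [-0.498, 0.497, -0.502, 0.503]
wrist_force: [0.5, -0.6, 0.2]
width: 0.0122
clock: 15.65
position: [0.4822, 0.0988, 0.0178]
orientation: [0.498, -0.498, 0.502, -0.502]
wrist_force: [0.1, -0.3, -0.2]
width: 0.0001
t 15.65 tcp fx mm [-144.2   -0.6] z 17.8 yaw to do -0.0026 w 0.0 F [ 0.1 -0.3 -0.2] toolx fx [-0.009 -1.    -0.   ]
scene tip@z40 [-40.7515  -0.1644] p 0.93
side tip@z40 [-30.2337  21.9282] p 0.67
side tip@z40 [-39.6788  -1.1147] p 0.59
2 0.04 [-39.5235  -1.2033] -0.0001326394283843466 0.05488776085760466
2 0.05 [-38.6444   4.1165] -0.005141579020951782 0.10162877802148779
t 15.95 tcp fx mm [-144.    -0.3] z 18.3 yaw to do -0.0018 w -0.0 F [-1.1 -0.1 -0.7] toolx fx [-0.008 -1.     0.   ]
```

View pics/two5.png

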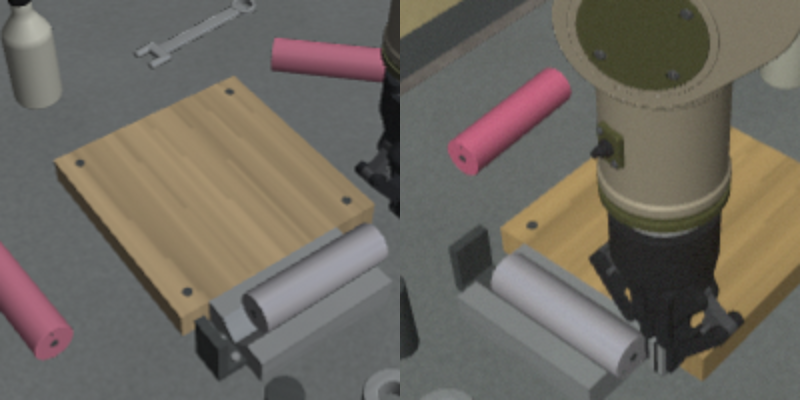

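```bash
python3 - <<'E'
from m2 import *
b=robot.grab_frame("side");p=robot.get_obs()["position"]
for z in(.0,.02,.03,.04,.05,.06,.07):print(z,proj(b,[p[0],p[1],z]))
E
```

```text
0.0 [[323.0595 334.2557]]
0.02 [[323.0373 326.7989]]
0.03 [[323.0259 322.9823]]
0.04 [[323.0143 319.1049]]
0.05 [[323.0026 315.1654]]
0.06 [[322.9906 311.1623]]
0.07 [[322.9785 307.0939]]
```

```bash
python3 -m crank '[[[0,8,0],0],[[0,16,0],0],[[0,16,3],0],[[0,16,6],0],[[0,16,10],0]]'
python3 -m crank '[[[0,0,4],0],[[0,0,8],0],[[0,0,12],0],[[0,0,16],0],[[0,0,20],0]]'
python3 -m crank '[[[0,0,3],0],[[0,0,6],0],[[0,0,9],0],[[0,0,12],0],[[0,0,12],0]]'
python3 seat.py
```

```text
clock: 16.6
position: [0.4923, 0.0992, 0.0016]
orientation: [-0.498, 0.498, -0.502, 0.502]
wrist_force: [0.2, 0.4, -0.8]
width: 0.0001
clock: 17.1
position: [0.5101, 0.099, 0.0013]
orientation: [0.497, -0.499, 0.503, -0.501]
wrist_force: [-11.0, 0.3, 8.2]
width: 0.0002
clock: 17.6
position: [0.5228, 0.099, 0.0013]
orientation: [0.497, -0.499, 0.502, -0.501]
wrist_force: [-6.0, -0.1, 4.2]
width: 0.0001
t 17.6 tcp fx mm [-103.7   -0.3] z 1.3 yaw to do -0.0013 w 0.0 F [-6.  -0.1  4.2] toolx fx [-0.008 -1.     0.001]
scene tip@z40 [-22.9059  -3.4871] p 0.75
side tip@z40 [-16.8001   3.5009] p 0.72
2 0.04 [-18.5624  -0.9682] -0.0012530915802245277 0.12204166439857778
2 0.05 [-17.2587   4.3499] -0.008508655953115231 0.14547238490183673
```

The blank is sliding with about 7–13 N on the tool. I'm approaching the stop in finer steps.

```bash
python3 -m crank '[[[0,0,3],0],[[0,0,6],0],[[0,0,9],0],[[0,0,12],0],[[0,0,14],0]]'
python3 -m crank '[[[0,0,1],0],[[0,0,2],0],[[0,0,3],0]]'
python3 seat.py
```

```text
clock: 18.4
position: [0.5364, 0.0988, 0.0013]
orientation: [0.497, -0.499, 0.503, -0.501]
wrist_force: [-9.8, 0.4, 7.0]
width: 0.0
clock: 18.7
position: [0.5391, 0.0988, 0.0013]
orientation: [0.497, -0.499, 0.503, -0.501]
wrist_force: [-9.5, -0.4, 6.5]
width: 0.0001
t 18.7 tcp fx mm [-87.4  -0.3] z 1.3 yaw to do -0.0012 w 0.0 F [-9.5 -0.4  6.5] toolx fx [-0.008 -1.     0.001]
scene tip@z40 [-9.1293 -6.4133] p 0.93
side tip@z40 [-5.1589  3.766 ] p 0.8
2 0.04 [-3.0202 -1.5618] -0.011936921270144035 0.13235784953109947
2 0.05 [-3.4605  3.7897] -0.01654556372180749 0.15252732305034628
```

```bash
python3 -m crank '[[[0,0,1],0],[[0,0,2],0]]'
python3 -m crank '[[[0,0,1],0],[[0,0,1],0]]'
python3 -m crank '[[[0,0,1],0],[[0,0,1],0]]'
```

```text
clock: 19.2
position: [0.5412, 0.0988, 0.0013]
orientation: [0.497, -0.499, 0.503, -0.501]
wrist_force: [-9.1, -0.3, 6.8]
width: -0.0
clock: 19.4
position: [0.5423, 0.0988, 0.0013]
orientation: [0.497, -0.499, 0.503, -0.501]
wrist_force: [-8.0, -0.9, 5.4]
width: -0.0001
clock: 19.6
position: [0.5433, 0.0988, 0.0013]
orientation: [0.497, -0.499, 0.503, -0.501]
wrist_force: [-7.6, -0.4, 6.3]
width: 0.0
```

```bash
python3 -m crank '[[[0,0,1],0],[[0,0,1],0]]'
python3 -m crank '[[[0,0,1],0],[[0,0,1],0]]'
python3 -m crank '[[[0,0,1],0],[[0,0,1],0]]'
```

```text
clock: 19.8
position: [0.5433, 0.0988, 0.0012]
orientation: [0.497, -0.5, 0.503, -0.501]
wrist_force: [-14.1, 0.0, 10.4]
width: 0.0001
clock: 20.0
position: [0.5432, 0.0988, 0.0011]
orientation: [0.496, -0.5, 0.503, -0.5]
wrist_force: [-18.5, -1.9, 14.3]
width: 0.0005
clock: 20.2
position: [0.5432, 0.0988, 0.0009]
orientation: [0.495, -0.501, 0.503, -0.5]
wrist_force: [-22.0, -1.7, 16.0]
width: -0.0001
```

The tool stopped at x=0.5433 while the force climbed to 22 N, so the blank's end is against the stop. I'm backing off and checking.

```bash
python3 -m crank '[[[0,0,-3],0],[[0,0,-8],0],[[0,0,-20],0],[[0,0,-40],0],[[0,0,-60],0]]'
python3 -m crank '[[[0,-30,-20],0],[[0,-70,-40],0],[[0,-100,-40],0],[[0,-100,-40],0],[[0,-100,-40],0]]'
python3 seat.py; python3 two.py two6.png
```

```text
clock: 20.7
position: [0.4877, 0.0992, 0.0017]
orientation: [-0.498, 0.498, -0.502, 0.502]
wrist_force: [0.4, -0.4, -0.1]
width: -0.0002
clock: 21.2
position: [0.4487, 0.0993, 0.1021]
orientation: [-0.498, 0.497, -0.501, 0.503]
wrist_force: [0.1, 0.1, -0.1]
width: -0.0
t 21.2 tcp fx mm [-177.8   -0.4] z 102.1 yaw to do -0.0021 w -0.0 F [ 0.1  0.1 -0.1] toolx fx [-0.008 -1.     0.   ]
scene tip@z40 [-5.8262 -3.6652] p 0.79
side tip@z40 [-5.3898  3.2933] p 0.96
2 0.04 [ 1.268 -1.642] -0.0010712649860581437 0.0793297230975688
2 0.05 [-2.3908  3.6115] -0.0030959106255694577 0.09739688194196638
t 21.5 tcp fx mm [-179.    -0.2] z 100.8 yaw to do -0.0015 w 0.0 F [-1.5  0.9  0.4] toolx fx [-0.008 -1.    -0.   ]
```

View pics/two6.png

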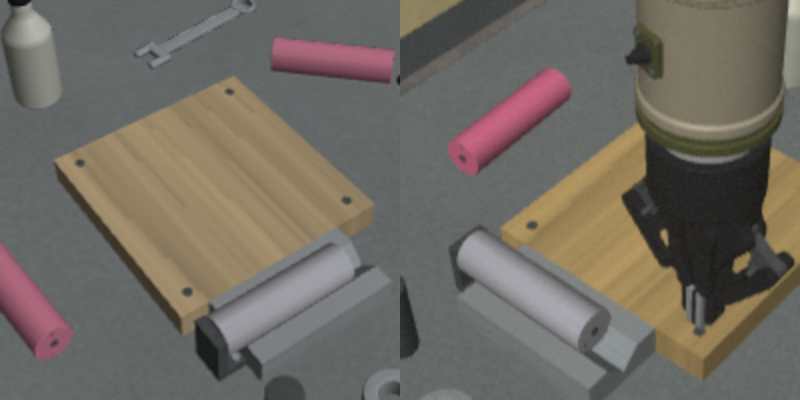

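The blank lies in the V with its end against the plate at scene crop (215,335) and side crop (465,250), and the tool is clear. I'm handing in.

```bash
python3 -c "
from bench import robot
print(robot.close_job(), robot.get_obs()['clock'])"
```

```text
the job is handed in; nothing more can be done
the job is handed in; nothing more can be done
```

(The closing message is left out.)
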